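Lay the breakfast tray

TASK

Lay the breakfast tray: stand the white egg cup in the middle of the small white plate with the boiled (brown) egg upright in it, stand the blue coffee cup upright in the middle of the blue saucer, and lay the teaspoon across the middle of the round spoon rest. Leave the terracotta egg cup, the raw white egg and the big spoon where they are.

Things in the scene. Friction and masses are not known exactly. Their poses are not given: they have to be found in the camera images.
- brown_egg: brown hen's egg (boiled), 56 mm long, 43 mm thick, 60 g, standing upright in one hole of a light wooden egg stand, 43 mm of it above the stand's top. Origin: its lower tip; z up its long axis; y runs along the stand's long side, x across. Thickest 28 mm above the origin: grip there, along x, as the other egg is 19 mm away along y. In an egg cup its origin is 36 mm above the cup's.
- white_egg: plain white hen's egg (raw), 56 x 43 mm, standing upright in the other hole of the same egg stand; not to be moved. Origin: its lower tip; z up its long axis. The stand is fixed, 124 x 64 mm, its top 28 mm above the worktop; its two holes are 62 mm apart along its long side.
- white_cup: white egg cup, round, 54 mm high, 47 mm across the rim and 44 mm across the foot, hourglass shape; the bowl at its top is open and about 20 mm deep. It starts upright on the worktop. Origin: centre of the underside of its foot, z up. May be gripped across the rim from above.
- terracotta_cup: orange-brown (terracotta) egg cup of the same shape and size as the white one, upright on the worktop; not to be moved. Origin: centre of the underside of its foot, z up.
- mug: dark blue small coffee cup with one handle, 49 mm high, 58 mm across the rim and 42 mm across the foot, open and hollow, about 120 g, upright on the worktop. Origin: centre of the underside of its foot (on the cup's axis), z up. The handle points along -y of its frame and reaches 53 mm from the axis, from 15 to 49 mm up; grip the bowl across its x axis.
- teaspoon: small steel teaspoon, 139 mm long, 28 mm wide at the bowl, 13 mm high, lying on the worktop. Origin: at its middle, level with its underside; x runs along the spoon. Pinch it across y at the origin, where the fingers stop about 22 mm apart.
- big_spoon: large steel dessert spoon, 193 mm long, 41 mm wide, lying on the worktop behind the cups; not to be moved. Origin: at its middle on the underside; x runs along the spoon. Behind it hangs a wall cupboard, 0.49 m up; a dresser's tall upright stands at x 0.59, y 0.07, and its drawers' front (0.23 m high) runs from there right and away, 30 degrees off the y axis.
- egg_plate: small round white plate, 92 mm across, 11 mm high, its flat inner floor about 66 mm across and 5 mm above its underside; place for the egg cup. Fixed in a fixed wooden tray. Origin: centre of the underside, z up; x points across the tray, y along its long side.
- saucer: round blue saucer, 100 mm across, 13 mm high, its flat inner floor about 66 mm across and 5 mm above its underside; place for the coffee cup. Fixed in the same wooden tray. Origin: centre of the underside, z up; x points across the tray, y along its long side.
- spoon_rest: round beige ceramic spoon rest, a shallow dish 112 mm across, 15 mm high; the teaspoon lies across its rim. Fixed in the same tray. Origin: centre of the underside, z up; x across the tray, y along it. The tray is 364 x 150 mm, its floor 10 mm above the worktop, its edge 22 mm; in it the three dishes stand in a row along y, 112 mm from centre to centre, in any order.

How it is judged:
By the outcome, as a careful person would: the job done as asked, in the order asked, and still so for the second after the job is handed in, with the robot touching nothing.
It also fails if it takes over 115 s, if anything falls off the work surface, if the arm or the gripper's body presses on something with over 40 N, if the wrist force passes 120 N, or if a joint passes its speed limit or range.

ROBOT

A 6-joint arm with a two-finger parallel gripper is mounted at the origin on a cart in front of the work surface, level with it; the furniture and walls round the work are solid. World frame = base frame: x ahead of the robot, y to its left, z up, the work surface at z = 0. Lengths are in m, angles in rad, forces in N, time in s.
With the tool pointing down it reaches from about 0.325 to 0.775 m from the base axis. Payload 9.3 kg.
Tool frame: the origin (TCP) lies on the centre line of the jaws, within the pads' length; the fingertips stand 22 mm ahead of it and the grasp point (between the pads) lies 3 mm ahead of it (ctrl.nose_length is the distance from the TCP to the fingertips, in m); z points along the fingers, y is the line along which they close (so a half turn about z gives the same grasp; the last joint's range is limited). The gripper opens to 85 mm and grips with 20 to 120 N. Pads are 22 mm wide; open, the fingers measure 114 mm over their backs; the gripper's body (76 mm by 85 mm) begins 54 mm behind the grasp point. The pads swing forward as they close: fully open they stand 13 mm farther back than shut.
Start: joints at [1.172, 0.259, 0.021, 1.334, 0, 1.418], TCP at [0.134, 0.533, 0.253] pointing down, gripper open.
Joint ranges: [-3.04, 3.04], [-0.91, 1.82], [-1.04, 1.36], [-1.92, 1.95], [-1.52, 1.45], [-3.14, 3.14]. Speed limits (rad/s): [2.22, 2.22, 2.79, 3.14, 3.14, 3.14].

INTERFACE

Orientations are given as a rotation vector (axis times angle).
In Python, from workcell import ctrl gives the robot as it stands.
- The arm moves only by the tool jog_arm, never from a script. Its argument "plan" is text: rows parted by semicolons, each of 6 numbers parted by spaces: the shift along the tool's x, y, z in cm, then the turn, a rotation vector about the tool's x, y, z in degrees. In form: tx ty tz wx wy wz; .... A call has 1 to 8 rows; each row is the pose to reach, as a shift and turn from the pose commanded when the call began, along the tool's axes at that moment; what a row does not reach only later rows make up. A row lasts 1/8 s, in which the tool goes at most 62.5 mm and 10.7 degrees, less where a joint would pass 70% of its speed; a pose out of reach is approached as far as the arm can. A call with a gripper value outside its range is refused whole. "hand" is the opening, from -1 (shut) to 1 (fully open), set as the call begins (left out, the last holds). The fingers move at their own pace and stop on an object; the grip force is fixed at half the most. Time passes only in rows, so rows that repeat a pose let the fingers close. It gives the time, the measured TCP pose, the force, the opening and the grip force at its end, in the units of the state.
- ctrl.get_obs(): the state, without advancing time (a new reading comes with each control period).
- ctrl.capture(name): name is "side" or "top"; returns (picture, depth): 420x560x3 uint8, red, green, blue; 420x560 float32, m along the optical axis (not along the pixel's ray), 0 where there is no reading.
- ctrl.camera_model(name): a dict with "fx", "fy", "cx", "cy" (pixels), "rvec" (rotation vector, rad) and "tvec" (3), from world to camera coordinates, as OpenCV has them. Camera axes: x right, y down, z forward; pixel columns grow to the right and rows downward; lengths in m; the calibration is good to about 2 mm. A picture is of the moment at which its call begins. camera_model takes no time and is no camera call.
- ctrl.sign_off(): hands the job in; it is judged then, once.
The state is a dict: "time_s": time; "qpos": joint angles; "dq": joint speeds; "joint_efforts": joint torques, N m; "ee_pos": TCP position; "tcp_rot": TCP orientation; "force": force on the tool from outside, world axes, zero at the start; "ft_torque": the same for the moment, N m; "width": finger opening in m; "grasp_force": force on a finger pad.
Only numpy, scipy, OpenCV 4.12 (cv2) and the standard library are available. Lean on these libraries where they do the work, as an engineer would, in place of code of your own. Each camera call takes 0.05 s, during which the arm holds its last target. There are 200 camera calls.

## Working session

There is one attempt and no reset: what is moved stays moved. The work goes in short steps, Python scripts to look and compute and a tool call to move; the robot and the scene stay as the last step left them, time stands still between calls to the robot, and variables do not carry over. Pictures are saved under pics/ and viewed, at most 17 in all, crops included, and the job is handed in when it is done.

Besides the shell and the picture viewer there is one more tool, called after "Call:" by a JSON object that holds its "method" and its "body". jog_arm: Moves the arm, as the interface text tells. Its arguments: {"type":"object","properties":{"plan":{"type":"string"},"hand":{"type":"number"}},"required":["plan"]}

```bash
mkdir -p pics; ls; cat > h.py <<'E'
import numpy as np, cv2
from workcell import ctrl
from scipy.spatial.transform import Rotation as R
def cam(n):
    m=ctrl.camera_model(n); K=np.array([[m['fx'],0,m['cx']],[0,m['fy'],m['cy']],[0,0,1.]])
    Rm=R.from_rotvec(np.ravel(m['rvec'])).as_matrix(); t=np.ravel(m['tvec']); return K,Rm,t
def ray(n,u,v,z):
    K,Rm,t=cam(n); d=Rm.T@np.linalg.solve(K,[u,v,1.]); c=-Rm.T@t
    return c+d*(z-c[2])/d[2]
def cloud(n,depth):
    K,Rm,t=cam(n); v,u=np.mgrid[:depth.shape[0],:depth.shape[1]]
    p=np.stack([(u-K[0,2])/K[0,0]*depth,(v-K[1,2])/K[1,1]*depth,depth],-1)
    return (p-t)@Rm
def proj(n,p):
    K,Rm,t=cam(n); q=K@(Rm@np.asarray(p)+t); return q[:2]/q[2]
def snap(tag):
    for n in ('top','side'):
        p,d=ctrl.capture(n); cv2.imwrite(f'pics/{tag}_{n}.png',cv2.cvtColor(p,cv2.COLOR_RGB2BGR)); np.save(f'{tag}_{n}.npy',d)
E
python3 - <<'E'
from h import *
snap('a')
for n in('top','side'):
    K,Rm,t=cam(n); print(n,K[0,0],-Rm.T@t,Rm[2])
print(ctrl.get_obs(),ctrl.nose_length)
E
```

```text
pics
top 466.2528706270593 [ 0.24024311 -0.01687141  1.18680005] [ 0.2123471  -0.02752755 -0.9768065 ]
side 511.1020083951057 [ 0.38432797 -0.86849968  0.80476406] [ 0.10322145  0.74869686 -0.65482696]
{'time_s': 0.1, 'qpos': array([ 1.17238167e+00,  2.59119682e-01,  2.08815937e-02,  1.33370236e+00,
       -8.71250601e-06,  1.41822991e+00]), 'dq': array([-1.09609764e-03, -1.21087639e-03,  1.02560349e-05, -1.23782411e-03,
        2.61081942e-04,  4.34537722e-04]), 'joint_efforts': array([ 3.70920912e-03, -5.56692839e+01,  3.45071626e+01,  1.16948303e-02,
       -1.99242286e-04, -4.07574817e-06]), 'ee_pos': array([0.13376533, 0.53326974, 0.25275271]), 'tcp_rot': array([-3.85168504e-01, -3.11758623e+00,  1.73297166e-03]), 'force': array([ 0.30508069,  0.41781141, -0.74310257]), 'ft_torque': array([ 0.00558035, -0.04325445, -0.00326725]), 'grasp_force': 0.0, 'width': 0.0853189681184797} 0.022
```

View pics/a_top.png

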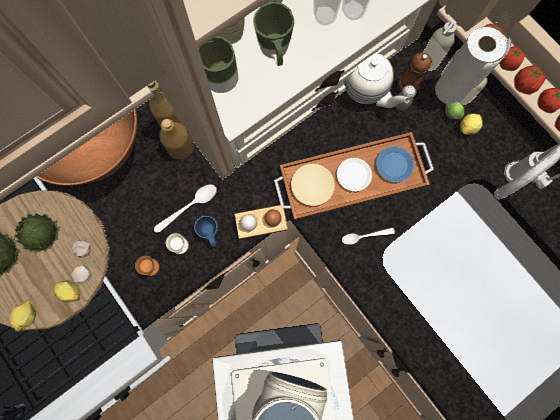

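View pics/a_side.png

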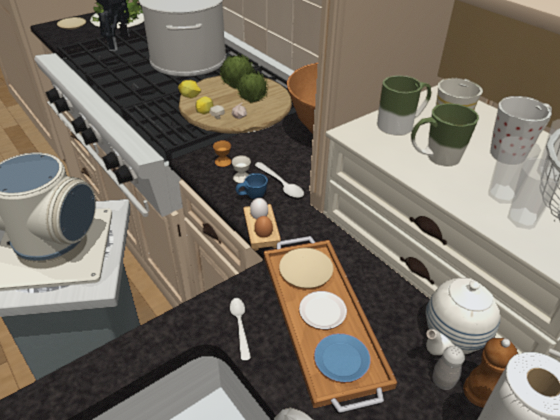

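The top view shows the terracotta cup (147,266), white cup (177,243), mug (206,230) with its handle down-right, and the big spoon (185,208). It also shows the white egg (249,222), brown egg (273,218), spoon rest (312,185), plate (354,175), saucer (395,164) and teaspoon (368,237). The side view shows the same items, and the arm's upper links are not visible in either view.

```bash
cat > meas.py <<'E'
from h import *
import sys
def load(tag,n): return cv2.cvtColor(cv2.imread(f'pics/{tag}_{n}.png'),cv2.COLOR_BGR2RGB).astype(int), np.load(f'{tag}_{n}.npy')
def blob(mask,u,v):
    n,l,s,c=cv2.connectedComponentsWithStats(mask.astype(np.uint8),connectivity=8)
    k=l[v-4:v+5,u-4:u+5]; k=k[k>0]
    return l==np.bincount(k.ravel()).argmax() if k.size else None
if __name__=='__main__':
  seeds={'top':dict(terra=(147,266),wcup=(177,243),mug=(206,228),wegg=(249,222),begg=(273,218),rest=(312,185),plate=(354,175),saucer=(395,164),tsp=(352,239),bsp=(205,194)),
       'side':dict(terra=(222,150),wcup=(241,165),mug=(256,186),wegg=(260,208),begg=(263,227),rest=(306,268),plate=(323,310),saucer=(342,357),tsp=(238,310),bsp=(291,189))}
  for n in seeds:
    im,d=load('a',n); C=cloud(n,d); hsv=cv2.cvtColor(im.astype(np.uint8),cv2.COLOR_RGB2HSV).astype(int)
    for k,(u,v) in seeds[n].items():
        dd=np.abs(im-im[v-1:v+2,u-1:u+2].reshape(-1,3).mean(0)).max(-1)
        b=blob((dd<50),u,v)
        P=C[b&(d>0)]; vv,uu=np.nonzero(b)
        print(n,k,'rgb',im[v,u],'px',b.sum(),'c',uu.mean().round(1),vv.mean().round(1),'box',uu.min(),uu.max(),vv.min(),vv.max(),'med',np.median(P,0).round(4),'lo',np.percentile(P,2,0).round(4),'hi',np.percentile(P,98,0).round(4))
  print(proj('top',ctrl.get_obs()['ee_pos']))
E
python3 meas.py
```

```text
top terra rgb [222 145  87] px 121 c 145.8 265.4 box 140 152 260 271 med [0.3907 0.2946 0.0329] lo [0.3771 0.281  0.0269] hi [0.4038 0.3074 0.0381]
top wcup rgb [247 248 245] px 125 c 176.0 243.0 box 170 182 237 249 med [0.4369 0.2165 0.0334] lo [0.422  0.2019 0.0285] hi [0.4505 0.2294 0.0381]
top mug rgb [ 80 110 142] px 282 c 207.2 230.3 box 194 217 216 245 med [0.4625 0.1347 0.0428] lo [0.4206 0.1108 0.0035] hi [0.4916 0.1641 0.0523]
top wegg rgb [247 247 242] px 118 c 248.6 220.6 box 243 254 215 226 med [0.4633 0.0286 0.0673] lo [0.4502 0.0156 0.0577] hi [0.4778 0.0423 0.0731]
top begg rgb [196 127  89] px 114 c 273.6 215.8 box 268 280 210 221 med [ 0.4661 -0.0333  0.0676] lo [ 0.4547 -0.047   0.0339] hi [ 0.4818 -0.0199  0.0741]
top rest rgb [246 231 191] px 1417 c 312.5 184.2 box 291 334 164 205 med [ 0.5466 -0.1449  0.0195] lo [ 0.4961 -0.1944  0.0127] hi [ 0.5957 -0.0945  0.0274]
top plate rgb [247 248 249] px 905 c 353.9 174.0 box 337 371 158 190 med [ 0.5606 -0.2566  0.0165] lo [ 0.5197 -0.2958  0.0112] hi [ 0.5989 -0.2156  0.0237]
top saucer rgb [112 152 185] px 1056 c 395
[... 1283 characters left out ...]
8 -0.1922  0.01  ] hi [ 0.5959 -0.0903  0.0231]
side plate rgb [229 228 223] px 1375 c 322.6 309.5 box 300 346 291 328 med [ 0.5602 -0.2523  0.0131] lo [ 0.5189 -0.2949  0.0078] hi [ 0.6005 -0.2126  0.0197]
side saucer rgb [105 144 176] px 2095 c 341.9 357.4 box 314 369 334 381 med [ 0.5735 -0.3631  0.014 ] lo [ 0.5284 -0.4095  0.0098] hi [ 0.6174 -0.3207  0.0217]
side tsp rgb [216 213 207] px 465 c 240.2 326.8 box 230 249 298 359 med [ 0.3982 -0.2673  0.0021] lo [ 0.3832 -0.3346 -0.004 ] hi [ 0.4081 -0.1994  0.0104]
side bsp rgb [225 222 216] px 311 c 283.2 182.4 box 256 302 163 196 med [0.5477 0.1562 0.0026] lo [ 0.483   0.1167 -0.0043] hi [0.5801 0.2702 0.0101]
[ -4.62971582 407.086076  ]
```

```bash
cat > m2.py <<'E'
from meas import *
def run(tag,items,show=True):
  for n in ('top','side'):
    im,d=load(tag,n); C=cloud(n,d); big=cv2.resize(im.astype(np.uint8),None,fx=1,fy=1)
    hsv=cv2.cvtColor(im.astype(np.uint8),cv2.COLOR_RGB2HSV).astype(int); H,S,V=[hsv[...,i] for i in range(3)]
    cols=dict(white=(S<45)&(V>110),blue=(H>95)&(H<118)&(S>70)&(V>40),terra=(H<18)&(S>110)&(V>80))
    for k,(col,zr,seed) in items.items():
        x0,y0=seed[n]; m=cols[col]&(np.hypot(C[...,0]-x0[0] if 0 else C[...,0]-seed['xy'][0],C[...,1]-seed['xy'][1])<seed['r'])
        zlo=seed.get('zlo',-.1); m&=C[...,2]>zlo
        b=blob(m,x0,y0)
        cnt=max(cv2.findContours(b.astype(np.uint8),0,1)[0],key=cv2.contourArea)[:,0]
        pts=np.array([ray(n,u,v,zr)[:2] for u,v in cnt])
        (c,r)=cv2.minEnclosingCircle(pts.astype(np.float32)*1000); rc=cv2.minAreaRect(pts.astype(np.float32)*1000)
        print(n,k,'circ',np.round(c,1),round(2*r,1),'rect',np.round(rc[0],1),np.round(rc[1],1),round(rc[2],1))
E
cat > r1.py <<'E'
from m2 import *
def s(t,sd,xy,r,**k): return dict(top=t,side=sd,xy=xy,r=r,**k)
items=dict(
 wcup=('white',.054,s((176,242),(240,161),(.436,.22),.045,zlo=.03)),
 terra=('terra',.054,s((146,265),(222,146),(.39,.298),.045,zlo=.03)),
 mug=('blue',.049,s((206,230),(256,184),(.462,.137),.07,zlo=.01)),
 mugrim=('blue',.049,s((205,225),(254,180),(.468,.137),.04,zlo=.03)),
 wegg=('white',.043,s((249,221),(259,206),(.463,.023),.04,zlo=.03)),
 begg=('terra',.043,s((273,216),(263,227),(.466,-.037),.03,zlo=.033)),
 rest=('white' if 0 else 'terra',.025,s((312,185),(306,268),(.546,-.143),.06)) if 0 else None,
 tsp=('white',.003,s((352,239),(238,310),(.398,-.267),.08)))
items={k:v for k,v in items.items() if v}
run('a',items)
E
python3 r1.py
python3 - <<'E'
import cv2,numpy as np
a=cv2.imread('pics/a_top.png')[180:285,130:290]; b=cv2.imread('pics/a_side.png')[130:245,200:310]
c=np.zeros((600,800,3),np.uint8)
a=cv2.resize(a,None,fx=2.6,fy=2.6,interpolation=2); b=cv2.resize(b,(int(110*3.4),int(115*3.4)),interpolation=2)
c[:a.shape[0],:a.shape[1]]=a; c[:b.shape[0],420:420+b.shape[1]]=b
t=cv2.resize(cv2.imread('pics/a_top.png')[215:260,330:410],None,fx=4,fy=4,interpolation=2); c[400:580,:320]=t
cv2.imwrite('pics/crop1.png',c)
E
```

```text
top wcup circ [435.5 214.9] 46.6 rect [435.9 214. ] [44.1 44.8] 85.1
top terra circ [390.2 292.4] 46.6 rect [389.7 293. ] [44.4 43.5] 82.6
top mug circ [452.6 134.1] 83.0 rect [454.7 138.3] [57.5 75.1] 82.6Traceback (most recent call last):
  File "r1.py", line 13, in <module>
    run('a',items)
    ~~~^^^^^^^^^^^
  File "m2.py", line 11, in run
    cnt=max(cv2.findContours(b.astype(np.uint8),0,1)[0],key=cv2.contourArea)[:,0]
                             ^^^^^^^^
AttributeError: 'NoneType' object has no attribute 'astype'
```

View pics/crop1.png

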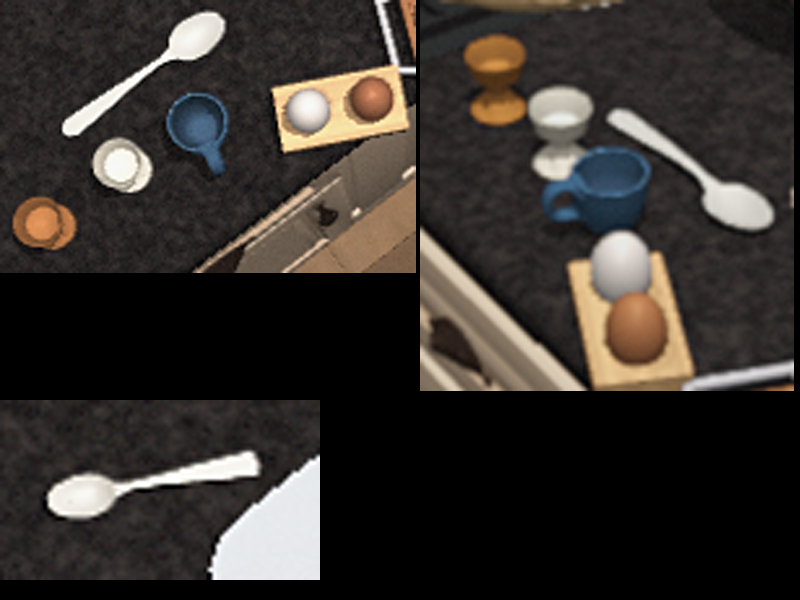

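The crop shows the mug's rim centre near top pixel (206,227) with the handle tip near (213,245), both eggs upright, and the teaspoon bowl on the left.

```bash
sed -i "s/ mugrim=.*/ mugrim=('blue',.049,s((205,225),(254,184),(.468,.14),.036,zlo=.0)),/" r1.py; sed -i "s/        if 0 else//; s/        b=blob(m,x0,y0)/        b=blob(m,x0,y0)\n        if b is None: print(n,k,'none'); continue/" m2.py
python3 r1.py
python3 - <<'E'
from h import *
print('mug rim',ray('top',205.8,227.3,.049),'handle',ray('top',213.5,245.2,.035))
# side crop: rim of mug x 573..650 -> scale 3.4; rim ellipse centre (611,163)
s=lambda u,v:(200+(u-420)/3.4,130+v/3.4)
print('side mug',ray('side',*s(611,168),.049),'handle',ray('side',*s(545,203),.035))
print('side wcup',ray('side',*s(561,107),.054),'terra',ray('side',*s(496,55),.054))
print('side eggs w',ray('side',*s(621,267),.045),'b',ray('side',*s(637,328),.045))
print('top wcup',ray('top',130+121.5/2.6,180+163/2.6,.054))
E
```

```text
top wcup circ [435.5 214.9] 46.6 rect [435.9 214. ] [44.1 44.8] 85.1
top terra circ [390.2 292.4] 46.6 rect [389.7 293. ] [44.4 43.5] 82.6
top mug circ [452.6 134.1] 83.0 rect [454.7 138.3] [57.5 75.1] 82.6
top mugrim circ [460.6 136.3] 67.0 rect [463.3 137.2] [57.5 57.8] 82.6
top wegg circ [463.7  31.8] 42.2 rect [463.2  31.6] [40.1 38.1] 82.6
top begg circ [467.8 -29.7] 44.0 rect [468.1 -29.4] [40.  43.3] 82.5
top tsp circ [ 397.4 -268.3] 137.6 rect [ 400.6 -268. ] [ 27.4 137.5] 6.7
side wcup circ [432.7 201.9] 61.6 rect [434.5 205.5] [47.2 50.4] 36.3
side terra circ [389.6 284.6] 51.7 rect [388. 285.] [49.  42.4] 86.9
side mug circ [454.9 114.3] 95.9 rect [456.  115.4] [92.3 71.9] 66.7
side mugrim circ [462.8 112. ] 93.3 rect [461.  111.9] [91.1 55.9] 83.7
side wegg circ [462.4  31.7] 68.9 rect [463.8  32.3] [39.2 67.7] 0.3
side begg circ [468.7 -28.7] 64.8 rect [467.  -27.9] [63.1 40.1] 83.5
side tsp circ [ 398.7 -267. ] 145.6 rect [ 395.7 -267.1] [ 28.2 144.9] 1.0
mug rim [0.46350088 0.13638031 0.049     ] handle [0.41879832 0.12362508 0.035     ]
side mug [0.46738118 0.13457239 0.049     ] handle [0.41800595 0.11691462 0.035     ]
side wcup [0.43678146 0.20771608 0.054     ] terra [0.39160859 0.28357145 0.054     ]
side eggs w [0.46401975 0.02823145 0.045     ] b [ 0.46827804 -0.03417689  0.045     ]
top wcup [0.43364857 0.20994583 0.054     ]
```

```bash
cat > go.py <<'E'
from h import *
import sys
# args: x,y,z,yaw(deg of tool y) ...  shifts from the present pose (as measured), cm and deg
o=ctrl.get_obs(); M=R.from_rotvec(o['tcp_rot']); p=o['ee_pos']
print('now',p.round(4),'yaw',np.degrees(np.arctan2(*M.as_matrix()[[1,0],1])).round(1),'q',o['qpos'].round(2),'w',round(o['width'],4),'t',o['time_s'])
for a in sys.argv[1:]:
    x,y,z,w=map(float,a.split(','))
    best=None
    for f in (w,w+180):
        Rt=R.from_matrix(np.column_stack([-np.array([np.cos(np.radians(f)+0)*0+np.cos(np.radians(f+90)),np.sin(np.radians(f+90)),0]),[np.cos(np.radians(f)),np.sin(np.radians(f)),0],[0,0,-1]]))
        if np.linalg.det(Rt.as_matrix())<0: Rt=R.from_matrix(Rt.as_matrix()*[-1,1,1])
        v=np.degrees((M.inv()*Rt).as_rotvec())
        q6=np.degrees(np.arctan2(y,x))+90-f; q6=(q6+180)%360-180
        s=M.inv().apply(np.array([x,y,z])-p)*100
        print(a,'f',f,'shift',s.round(2),'turn',v.round(1),'rows',round(np.linalg.norm(s)/6.25,1),round(np.linalg.norm(v)/10.7,1),'q6',round(q6))
E
python3 - <<'E'
from meas import *
for n in('top','side'):
    im,d=load('a',n); C=cloud(n,d); b=0.002 if n=='top' else -.002
    for k,xy,r,h in (('wcup',(.436,.213),.036,.054),('terra',(.39,.291),.036,.054),('mug',(.465,.138),.034,.049)):
        m=(d>0)&(np.hypot(C[...,0]-xy[0],C[...,1]-xy[1])<r)&(C[...,2]>h-.011+b)
        P=C[m][:,:2]*1000; c,rr=cv2.minEnclosingCircle(P.astype(np.float32)); print(n,k,len(P),np.round(c,1),2*rr,'mid',((P.min(0)+P.max(0))/2).round(1),np.ptp(P,0).round(1))
    m=(im.min(-1)>140)&(d>0)&(np.hypot(C[...,0]-.398,C[...,1]+.267)<.085)&(C[...,2]<.03)&(C[...,2]>-.02)
    b=blob(m,*((352,239) if n=='top' else (238,310))); v,u=np.nonzero(b); Q=np.array([ray(n,a,c,.005)[:2] for a,c in zip(u,v)])
    i=Q[:,1].argsort(); e0,e1=Q[i[:8]].mean(0),Q[i[-20:]].mean(0); print(n,'spoon ends',e0.round(4),e1.round(4),Q[:,1].min(),Q[:,1].max(),'mid',Q[np.abs(Q[:,1]+.267)<.006].mean(0))
E
python3 go.py .435,.212,.15,25
```

```text
top wcup 107 [435.4 215.5] 47.796241760253906 mid [435.8 214.4] [45.2 45. ]
top terra 106 [389.9 292.8] 46.81045150756836 mid [389.8 293.2] [44.8 46. ]
top mug 162 [463.6 137.2] 64.58675384521484 mid [463.  137.2] [63.1 57.2]
top spoon ends [ 0.4018 -0.3346] [ 0.3943 -0.2035] -0.3363923094820233 -0.19944068900780934 mid [ 0.39887378 -0.26660028]
side wcup 124 [433.6 214.5] 53.39220428466797 mid [434.7 214.2] [44.5 52.4]
side terra 118 [389.4 292.2] 53.8332405090332 mid [388.2 292.3] [43.3 53.7]
side mug 189 [463.7 135.7] 62.65258026123047 mid [463.3 135.6] [58.3 61.6]
side spoon ends [ 0.4023 -0.3399] [ 0.3939 -0.1998] -0.34068067970256466 -0.1963698226107342 mid [ 0.39860728 -0.2670253 ]
now [0.1338 0.5333 0.2528] yaw 75.9 q [ 1.17  0.26  0.02  1.33 -0.    1.42] w 0.0853 t 0.1Traceback (most recent call last):
  File "go.py", line 10, in <module>
    Rt=R.from_matrix(np.column_stack([-np.array([np.cos(np.radians(f)+0)*0+np.cos(np.radians(f+90)),np.sin(np.radians(f+90)),0]),[np.cos(np.radians(f)),np.sin(np.radians(f)),0],[0,0,-1]]))
  File "scipy/spatial/transform/_rotation.pyx", line 1143, in scipy.spatial.transform._rotation.Rotation.from_matrix
ValueError: Non-positive determinant (left-handed or null coordinate frame) in rotation matrix 0: [[ 0.42261826  0.90630779  0.        ]
 [-0.90630779  0.42261826  0.        ]
 [-0.          0.         -1.        ]].
```

```bash
python3 - <<'E'
import re
L=open('go.py').read().split('\n')
o=[]
for l in L:
    if 'Rt=R.from_matrix(np.column_stack' in l: l="        c,s=np.cos(np.radians(f)),np.sin(np.radians(f)); Rt=R.from_matrix([[-s,c,0],[c,s,0],[0,0,-1]])"
    if 'det(' in l: continue
    o.append(l.replace(" s=M.inv()"," s=M.inv()"))
open('go.py','w').write('\n'.join(o))
E
python3 go.py .435,.2143,.12,25
```

```text
now [0.1338 0.5333 0.2528] yaw 75.9 q [ 1.17  0.26  0.02  1.33 -0.    1.42] w 0.0853 t 0.1
.435,.2143,.12,25 f 25.0 shift [-36.98 -23.59  13.3 ] turn [-0.1  0.  50.9] rows 7.3 4.8 q6 91
.435,.2143,.12,25 f 205.0 shift [-36.98 -23.59  13.3 ] turn [-0.000e+00 -1.000e-01 -1.291e+02] rows 7.3 12.1 q6 -89
```

Call:
{"method": "jog_arm", "body": {"plan": "-37 -23.6 13.3 0 0 50.9;-37 -23.6 13.3 0 0 50.9;-37 -23.6 13.3 0 0 50.9;-37 -23.6 13.3 0 0 50.9;-37 -23.6 13.3 0 0 50.9;-37 -23.6 13.3 0 0 50.9;-37 -23.6 13.3 0 0 50.9;-37 -23.6 13.3 0 0 50.9", "hand": 1}}

```text
time_s: 1.1
ee_pos: [0.4367, 0.212, 0.119]
tcp_rot: [-1.692, -2.646, 0.002]
force: [-1.0, 0.5, -0.5]
width: 0.0852
grasp_force: 0.0
```

Call:
{"method": "jog_arm", "body": {"plan": "0 0 0 0 0 0;0 0 0 0 0 0;0 0 0 0 0 0"}}

```text
time_s: 1.48
ee_pos: [0.4347, 0.2154, 0.1206]
tcp_rot: [1.685, 2.651, 0.001]
force: [-0.4, 0.3, -0.4]
width: 0.0857
grasp_force: 0.0
```

```bash
python3 go.py .435,.2143,.047,25
```

```text
now [0.4347 0.2154 0.1206] yaw 25.1 q [ 0.29  0.23 -0.37  0.97  0.    1.42] w 0.0857 t 1.475
.435,.2143,.047,25 f 25.0 shift [-0.11 -0.02  7.36] turn [ 0.  -0.   0.1] rows 1.2 0.0 q6 91
.435,.2143,.047,25 f 205.0 shift [-0.11 -0.02  7.36] turn [   0.     0.  -179.9] rows 1.2 16.8 q6 -89
```

Call:
{"method": "jog_arm", "body": {"plan": "-0.1 0 3.5 0 0 0;-0.1 0 6 0 0 0;-0.1 0 7.3 0 0 0;-0.1 0 7.3 0 0 0;-0.1 0 7.3 0 0 0"}}

```text
time_s: 2.1
ee_pos: [0.4362, 0.214, 0.0481]
tcp_rot: [1.687, 2.649, 0.002]
force: [-0.7, 0.4, 1.0]
width: 0.0851
grasp_force: 0.0
```

Call:
{"method": "jog_arm", "body": {"plan": "0 0 0 0 0 0;0 0 0 0 0 0;0 0 0 0 0 0;0 0 0 0 0 0;0 0 0 0 0 0;0 0 0 0 0 0", "hand": -1}}

```text
time_s: 2.85
ee_pos: [0.4359, 0.2136, 0.0482]
tcp_rot: [1.687, 2.649, 0.001]
force: [-2.3, -0.8, 10.4]
width: 0.0431
grasp_force: 59.3
```

Call:
{"method": "jog_arm", "body": {"plan": "0 0 -3 0 0 0;0 0 -7 0 0 0;0 0 -10 0 0 0;0 0 -11 0 0 0;0 0 -11 0 0 0"}}

```text
time_s: 3.48
ee_pos: [0.4357, 0.2136, 0.1571]
tcp_rot: [1.687, 2.65, 0.001]
force: [0.4, -0.1, -0.7]
width: 0.0429
grasp_force: 60.9
```

```bash
python3 go.py .43,.03,.16,90 .5594,-.2547,.14,90; python3 -c "
from h import *
snap('b')"
```

```text
now [0.4357 0.2136 0.1571] yaw 25.0 q [ 0.28  0.2  -0.31  1.06 -0.    1.42] w 0.0429 t 3.475
.43,.03,.16,90 f 90.0 shift [-16.4   -8.28  -0.29] turn [  0.   0. -65.] rows 2.9 6.1 q6 4
.43,.03,.16,90 f 270.0 shift [-16.4   -8.28  -0.29] turn [  0.  -0. 115.] rows 2.9 10.7 q6 -176
.5594,-.2547,.14,90 f 90.0 shift [-47.67  -8.6    1.71] turn [  0.   0. -65.] rows 7.8 6.1 q6 -24
.5594,-.2547,.14,90 f 270.0 shift [-47.67  -8.6    1.71] turn [  0.  -0. 115.] rows 7.8 10.7 q6 156
```

View pics/b_side.png

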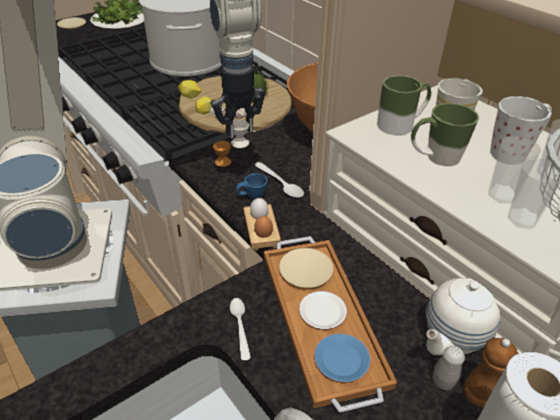

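The side view shows the white cup held upright in the gripper at (239,130), and everything else undisturbed.

Call:
{"method": "jog_arm", "body": {"plan": "-5.5 -2.7 0 0 0 0;-11 -5.5 0 0 0 0;-17 -8.5 0 0 0 0;-23 -9.5 0 0 0 0;-29 -9.3 0 0 0 0;-35 -9.1 0 0 0 0;-41 -8.8 1 0 0 0;-47.7 -8.6 2 0 0 0"}}

```text
time_s: 4.58
ee_pos: [0.5574, -0.252, 0.1362]
tcp_rot: [-1.687, -2.648, -0.0]
force: [0.5, 0.5, -0.7]
width: 0.0432
grasp_force: 61.0
```

Call:
{"method": "jog_arm", "body": {"plan": "0 0 0 0 0 0;0 0 0 0 0 0;0 0 0 0 0 0;0 0 0 0 0 0"}}

```text
time_s: 5.08
ee_pos: [0.557, -0.2493, 0.1386]
tcp_rot: [1.686, 2.65, 0.0]
force: [0.4, 0.4, -0.5]
width: 0.0435
grasp_force: 61.1
```

```bash
python3 go.py .5594,-.2547,.064,25; python3 -c "
from h import *
snap('c')"
```

```text
now [ 0.557  -0.2493  0.1386] yaw 25.1 q [-0.56  0.41 -0.05  1.11  0.    0.57] w 0.0435 t 5.075
.5594,-.2547,.064,25 f 25.0 shift [-0.59 -0.02  7.46] turn [0.  0.  0.1] rows 1.2 0.0 q6 41
.5594,-.2547,.064,25 f 205.0 shift [-0.59 -0.02  7.46] turn [  -0.     0.  -179.9] rows 1.2 16.8 q6 -139
```

View pics/c_side.png

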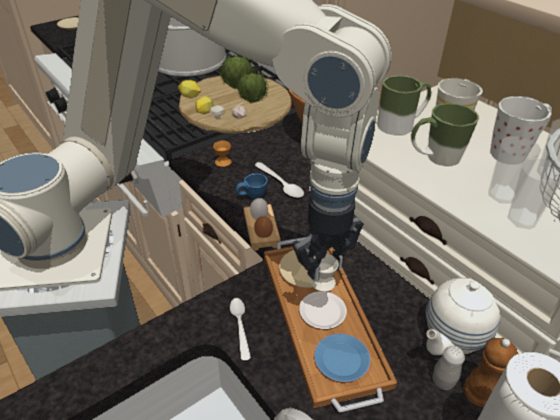

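The side view shows the cup held upright near (325,265), above and just short of the plate at (323,310).

Call:
{"method": "jog_arm", "body": {"plan": "-0.6 0 3.5 0 0 0;-0.6 0 6 0 0 0;-0.6 0 7 0 0 0;-0.6 0 7.3 0 0 0;-0.6 0 7.3 0 0 0;-0.6 0 7.3 0 0 0"}}

```text
time_s: 5.92
ee_pos: [0.5601, -0.256, 0.066]
tcp_rot: [1.687, 2.649, -0.0]
force: [0.3, -0.5, -0.1]
width: 0.043
grasp_force: 61.1
```

Call:
{"method": "jog_arm", "body": {"plan": "0 0 0.1 0 0 0;0 0 0.2 0 0 0;0 0 0.2 0 0 0"}}

```text
time_s: 6.3
ee_pos: [0.5598, -0.2559, 0.0634]
tcp_rot: [1.687, 2.649, -0.0]
force: [-0.9, 0.1, 2.4]
width: 0.0432
grasp_force: 61.2
```

Call:
{"method": "jog_arm", "body": {"plan": "0 0 0 0 0 0;0 0 0 0 0 0;0 0 0 0 0 0;0 0 0 0 0 0;0 0 0 0 0 0", "hand": 1}}

```text
time_s: 6.92
ee_pos: [0.5597, -0.2558, 0.063]
tcp_rot: [-1.688, -2.65, 0.0]
force: [0.3, -0.6, -0.3]
width: 0.0854
grasp_force: 0.0
```

Call:
{"method": "jog_arm", "body": {"plan": "0 0 -2 0 0 0;0 0 -6 0 0 0;0 0 -10 0 0 0;0 0 -10 0 0 0"}}

```text
time_s: 7.42
ee_pos: [0.5609, -0.2565, 0.1664]
tcp_rot: [1.684, 2.645, 0.0]
force: [-0.0, 0.6, -0.4]
width: 0.0854
grasp_force: 0.0
```

```bash
python3 go.py .4675,-.031,.14,4.3
```

```text
now [ 0.5609 -0.2565  0.1664] yaw 25.0 q [-0.56  0.4   0.01  1.17 -0.    0.57] w 0.0854 t 7.425
.4675,-.031,.14,4.3 f 4.3 shift [24.4   1.07  2.52] turn [ 0.2  0.2 20.7] rows 3.9 1.9 q6 82
.4675,-.031,.14,4.3 f 184.3 shift [24.4   1.07  2.52] turn [  -0.3    0.3 -159.3] rows 3.9 14.9 q6 -98
```

Call:
{"method": "jog_arm", "body": {"plan": "6 0.3 0 0 0 5;12 0.5 0 0 0 10;18 0.8 1 0 0 15;24.4 1.1 2.5 0 0 20.7;24.4 1.1 2.5 0 0 20.7;24.4 1.1 2.5 0 0 20.7;24.4 1.1 2.5 0 0 20.7"}}

```text
time_s: 8.3
ee_pos: [0.4671, -0.0309, 0.138]
tcp_rot: [2.137, 2.303, 0.0]
force: [-0.8, -1.2, 1.7]
width: 0.0855
grasp_force: 0.0
```

```bash
python3 go.py .4675,-.031,.055,4.3; python3 - <<'E'
from meas import *
snap('d')
for n,seed in(('top',(352,172)),('side',(323,300))):
    im,d=load('d',n); C=cloud(n,d); b=0.002 if n=='top' else -.002
    m=(d>0)&(np.hypot(C[...,0]-.56,C[...,1]+.2555)<.036)&(C[...,2]>.06+b)&(C[...,2]<.08)
    P=C[m][:,:2]*1000; c,rr=cv2.minEnclosingCircle(P.astype(np.float32)); print(n,len(P),np.round(c,1),2*rr,'mid',((P.min(0)+P.max(0))/2).round(1),np.ptp(P,0).round(1))
    m=(d>0)&(np.hypot(C[...,0]-.5594,C[...,1]+.2547)<.06)&(C[...,2]>.012)&(C[...,2]<.03)&(im.min(-1)>150)
    P=C[m][:,:2]*1000; c,rr=cv2.minEnclosingCircle(P.astype(np.float32)); print(n,'plate',np.round(c,1),2*rr,'mid',((P.min(0)+P.max(0))/2).round(1),np.ptp(P,0).round(1))
a=cv2.resize(cv2.imread('pics/d_side.png')[170:400,200:400],None,fx=2,fy=2)
t=cv2.resize(cv2.imread('pics/d_top.png')[130:250,240:430],None,fx=2,fy=2)
c=np.zeros((470,790,3),np.uint8); c[:460,:400]=a; c[:240,405:785]=t; cv2.imwrite('pics/crop2.png',c)
E
```

```text
now [ 0.4671 -0.0309  0.138 ] yaw 4.3 q [-0.25  0.19 -0.38  1.   -0.    1.25] w 0.0855 t 8.3
.4675,-.031,.055,4.3 f 4.3 shift [-0.01  0.03  8.3 ] turn [ 0.  0. -0.] rows 1.3 0.0 q6 82
.4675,-.031,.055,4.3 f 184.3 shift [-0.01  0.03  8.3 ] turn [  0.  -0. 180.] rows 1.3 16.8 q6 -98
top 89 [ 559.1 -254.1] 47.40233612060547 mid [ 559.7 -253.7] [45.6 45.3]
top plate [ 559.6 -257.1] 93.0418472290039 mid [ 559.4 -256.6] [90.2 91.9]
side 191 [ 558.1 -255.4] 50.042198181152344 mid [ 558.7 -255.3] [47.  49.9]
side plate [ 557.3 -248.3] 106.10142517089844 mid [ 558.7 -248.2] [ 89.4 105.6]
```

View pics/crop2.png

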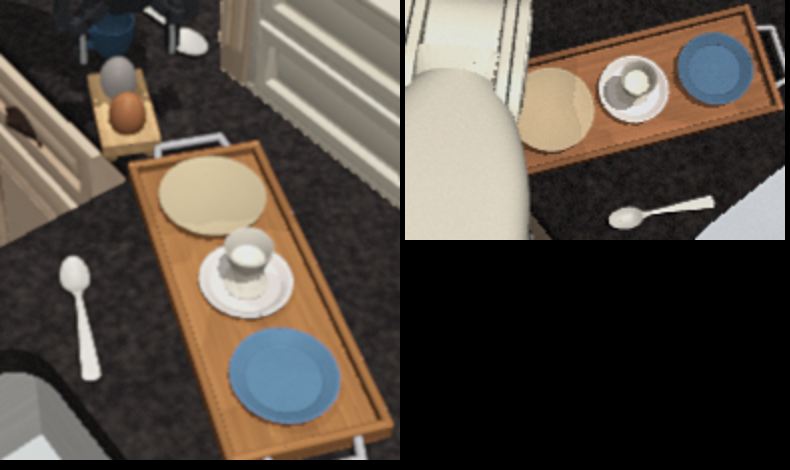

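Crop shows the white cup standing upright, centred in the plate (side crop ~(245,270)). The gripper is above the brown egg. Now descending on the egg.

Call:
{"method": "jog_arm", "body": {"plan": "0 0 4 0 0 0;0 0 7 0 0 0;0 0 8.2 0 0 0;0 0 8.3 0 0 0;0 0 8.3 0 0 0"}}

```text
time_s: 9.02
ee_pos: [0.4672, -0.0303, 0.0559]
tcp_rot: [2.136, 2.302, 0.001]
force: [-0.2, -0.8, 0.4]
width: 0.0857
grasp_force: 0.0
```

Call:
{"method": "jog_arm", "body": {"plan": "0 0 0 0 0 0;0 0 0 0 0 0;0 0 0 0 0 0;0 0 0 0 0 0;0 0 0 0 0 0;0 0 0 0 0 0", "hand": -1}}

```text
time_s: 9.78
ee_pos: [0.4671, -0.0301, 0.0555]
tcp_rot: [2.135, 2.303, 0.001]
force: [1.7, 1.6, 5.0]
width: 0.0398
grasp_force: 60.9
```

Call:
{"method": "jog_arm", "body": {"plan": "0 0 -1 0 0 0;0 0 -3 0 0 0;0 0 -6 0 0 0;0 0 -10 0 0 0;0 0 -12 0 0 0;0 0 -12 0 0 0;0 0 -12 0 0 0"}}

```text
time_s: 10.65
ee_pos: [0.4658, -0.0299, 0.1742]
tcp_rot: [-2.135, -2.303, 0.001]
force: [0.5, -0.8, -1.6]
width: 0.0398
grasp_force: 61.4
```

```bash
python3 go.py .559,-.2548,.15,4.3; python3 - <<'E'
from meas import *
snap('e')
p=ctrl.get_obs()['ee_pos']; u,v=proj('side',p).astype(int); print(u,v)
a=cv2.resize(cv2.imread('pics/e_side.png')[max(v-70,0):v+60,u-70:u+70],None,fx=4,fy=4,interpolation=2); cv2.imwrite('pics/crop3.png',a)
im,d=load('e','side'); C=cloud('side',d); hsv=cv2.cvtColor(im.astype(np.uint8),cv2.COLOR_RGB2HSV)
m=(d>0)&(np.linalg.norm(C-p,axis=-1)<.06)&(hsv[...,0]<18)&(hsv[...,1]>90)&(hsv[...,2]>50); vv,uu=np.nonzero(m); P=C[m]; print('egg px',m.sum(),uu.min(),uu.max(),vv.min(),vv.max(),np.percentile(P,[2,50,98],axis=0).round(4))
E
```

```text
now [ 0.4658 -0.0299  0.1742] yaw 4.3 q [-0.24  0.16 -0.32  1.1  -0.    1.25] w 0.0398 t 10.65
.559,-.2548,.15,4.3 f 4.3 shift [-23.13   7.6    2.4 ] turn [-0.1 -0.   0. ] rows 3.9 0.0 q6 61
.559,-.2548,.15,4.3 f 184.3 shift [-23.13   7.6    2.4 ] turn [ 0.0e+00 -1.0e-01 -1.8e+02] rows 3.9 16.8 q6 -119
262 178
egg px 379 254 272 173 196 [[ 0.4482 -0.0529  0.1443]
 [ 0.4653 -0.0446  0.1696]
 [ 0.4848 -0.0257  0.1861]]
```

View pics/crop3.png

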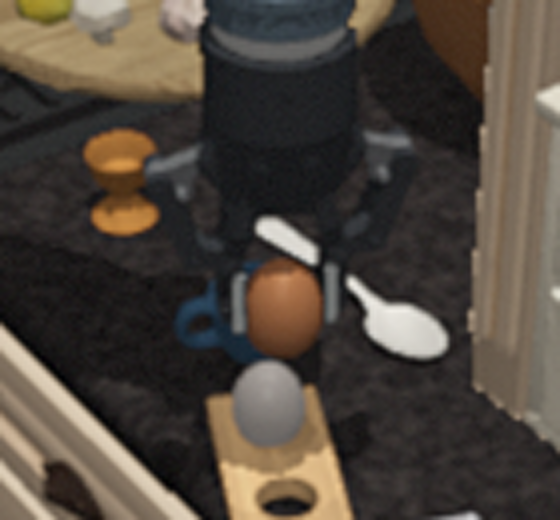

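The crop shows the brown egg held upright between the pads at (283,308). Its finger tips are about 20 mm above its lower tip. The white egg is still in its hole and the brown egg's hole is empty.

Call:
{"method": "jog_arm", "body": {"plan": "-5.5 1.8 0 0 0 0;-11 3.6 0 0 0 0;-17 5.6 1 0 0 0;-22 7.2 2 0 0 0;-23.1 7.6 3 0 0 0;-23.1 7.6 3 0 0 0;-23.1 7.6 3 0 0 0;-23.1 7.6 3 0 0 0"}}

```text
time_s: 11.75
ee_pos: [0.5596, -0.2534, 0.1459]
tcp_rot: [2.134, 2.304, 0.0]
force: [0.5, 0.9, 0.2]
width: 0.0396
grasp_force: 61.4
```

```bash
python3 go.py .559,-.2548,.0945,4.3; python3 - <<'E'
from meas import *
snap('f')
p=ctrl.get_obs()['ee_pos']
a=cv2.resize(cv2.imread('pics/f_side.png')[180:350,260:400],None,fx=3.5,fy=3.5,interpolation=2); cv2.imwrite('pics/crop4.png',a)
E
```

```text
now [ 0.5596 -0.2534  0.1459] yaw 4.4 q [-0.56  0.41 -0.02  1.13  0.    0.93] w 0.0396 t 11.75
.559,-.2548,.0945,4.3 f 4.3 shift [-0.13 -0.07  5.14] turn [0.  0.  0.1] rows 0.8 0.0 q6 61
.559,-.2548,.0945,4.3 f 184.3 shift [-0.13 -0.07  5.14] turn [-0.000e+00  1.000e-01 -1.799e+02] rows 0.8 16.8 q6 -119
```

View pics/crop4.png

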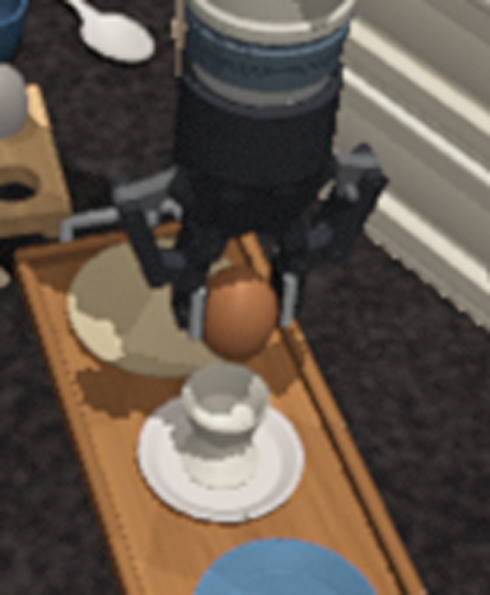

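The crop shows the egg held at (240,313), above the cup whose rim is at (225,395). Lowering slowly.

Call:
{"method": "jog_arm", "body": {"plan": "-0.1 -0.1 2 0 0 0;-0.1 -0.1 3.5 0 0 0;-0.1 -0.1 4.5 0 0 0;-0.1 -0.1 5.1 0 0 0;-0.1 -0.1 5.1 0 0 0;-0.1 -0.1 5.1 0 0 0"}}

```text
time_s: 12.6
ee_pos: [0.559, -0.2558, 0.0945]
tcp_rot: [2.136, 2.303, 0.0]
force: [-1.7, 0.3, -0.4]
width: 0.0394
grasp_force: 61.4
```

Call:
{"method": "jog_arm", "body": {"plan": "0 0 0.1 0 0 0;0 0 0.2 0 0 0;0 0 0.2 0 0 0"}}

```text
time_s: 12.98
ee_pos: [0.5589, -0.2558, 0.0924]
tcp_rot: [2.136, 2.303, 0.0]
force: [0.8, 0.3, 1.7]
width: 0.0401
grasp_force: 61.7
```

Call:
{"method": "jog_arm", "body": {"plan": "0 0 0 0 0 0;0 0 0 0 0 0;0 0 0 0 0 0;0 0 0 0 0 0;0 0 0 0 0 0", "hand": 1}}

```text
time_s: 13.6
ee_pos: [0.5587, -0.2557, 0.092]
tcp_rot: [-2.136, -2.303, 0.0]
force: [0.1, 0.5, -0.5]
width: 0.0853
grasp_force: 0.0
```

Call:
{"method": "jog_arm", "body": {"plan": "0 0 -2 0 0 0;0 0 -6 0 0 0;0 0 -9 0 0 0;0 0 -9 0 0 0"}}

```text
time_s: 14.1
ee_pos: [0.5596, -0.2563, 0.1846]
tcp_rot: [2.133, 2.3, 0.001]
force: [-0.1, 0.3, 0.3]
width: 0.0854
grasp_force: 0.0
```

```bash
python3 go.py .45,-.03,.18,60 .4635,.1365,.14,108
```

```text
now [ 0.5596 -0.2563  0.1846] yaw 4.3 q [-0.57  0.39  0.04  1.22 -0.    0.93] w 0.0854 t 14.1
.45,-.03,.18,60 f 60.0 shift [23.39 -9.23  0.36] turn [  0.1   0.2 -55.7] rows 4.0 5.2 q6 26
.45,-.03,.18,60 f 240.0 shift [23.39 -9.23  0.36] turn [ 3.000e-01 -1.000e-01  1.243e+02] rows 4.0 11.6 q6 -154
.4635,.1365,.14,108 f 108.0 shift [39.9  -6.64  4.32] turn [   0.     0.3 -103.7] rows 6.5 9.7 q6 -2
.4635,.1365,.14,108 f 288.0 shift [39.9  -6.64  4.32] turn [ 0.3 -0.  76.3] rows 6.5 7.1 q6 178
```

Call:
{"method": "jog_arm", "body": {"plan": "5 -2 0 0 0 -10;10 -4.5 0 0 0 -20;15 -6.5 0 0 0 -30;20 -8.5 0 0 0 -40;25 -9.2 0 0 0 -50;30 -8.6 1 0 0 -60;35 -7.5 1 0 0 -70;39.9 -6.6 2 0 0 -80"}}

```text
time_s: 15.1
ee_pos: [0.4628, 0.1389, 0.1616]
tcp_rot: [0.147, 3.138, 0.0]
force: [0.2, -1.6, 0.3]
width: 0.0854
grasp_force: 0.0
```

```bash
python3 go.py .4635,.1365,.11,108; python3 - <<'E'
from meas import *
snap('g')
a=cv2.resize(cv2.imread('pics/g_side.png')[180:390,220:400],None,fx=2.2,fy=2.2,interpolation=2)
t=cv2.resize(cv2.imread('pics/g_top.png')[120:270,250:430],None,fx=2.2,fy=2.2,interpolation=2); c=np.zeros((462,793,3),np.uint8); c[:,:396]=a[:462]; c[:330,397:793]=t
cv2.imwrite('pics/crop5.png',c)
E
```

```text
now [0.4628 0.1389 0.1616] yaw 84.6 q [ 0.12  0.19 -0.31  1.07 -0.    0.21] w 0.0854 t 15.1
.4635,.1365,.11,108 f 108.0 shift [-0.09 -0.23  5.16] turn [ -0.    0.  -23.4] rows 0.8 2.2 q6 -2
.4635,.1365,.11,108 f 288.0 shift [-0.09 -0.23  5.16] turn [  0.    0.  156.6] rows 0.8 14.6 q6 178
```

View pics/crop5.png

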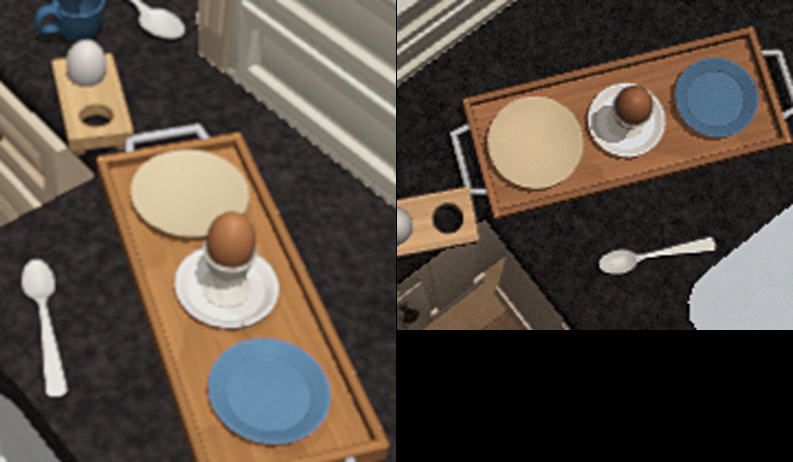

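The egg sits upright in the cup, at the middle of the plate (side crop (230,255)). Next, the mug.

Call:
{"method": "jog_arm", "body": {"plan": "-0.1 -0.2 0 0 0 -10;-0.1 -0.2 2 0 0 -20;-0.1 -0.2 5.1 0 0 -23.4;-0.1 -0.2 5.1 0 0 -23.4;-0.1 -0.2 5.1 0 0 -23.4"}}

```text
time_s: 15.82
ee_pos: [0.4639, 0.1348, 0.1116]
tcp_rot: [-0.48, 3.105, -0.0]
force: [0.8, 0.2, -1.0]
width: 0.0854
grasp_force: 0.0
```

```bash
python3 go.py .4635,.1365,.038,108
```

```text
now [0.4639 0.1348 0.1116] yaw 107.6 q [ 0.11  0.23 -0.39  0.94 -0.   -0.2 ] w 0.0854 t 15.825
.4635,.1365,.038,108 f 108.0 shift [-0.02  0.18  7.36] turn [-0.   0.  -0.4] rows 1.2 0.0 q6 -2
.4635,.1365,.038,108 f 288.0 shift [-0.02  0.18  7.36] turn [  0.    0.  179.6] rows 1.2 16.8 q6 178
```

Call:
{"method": "jog_arm", "body": {"plan": "0 0.1 3 0 0 0;0 0.1 5.5 0 0 0;0 0.1 7 0 0 0;0 0.1 7.3 0 0 0;0 0.1 7.3 0 0 0"}}

```text
time_s: 16.45
ee_pos: [0.464, 0.136, 0.0389]
tcp_rot: [-0.483, 3.103, -0.0]
force: [0.5, -0.3, 0.1]
width: 0.0854
grasp_force: 0.0
```

Call:
{"method": "jog_arm", "body": {"plan": "0 0 0 0 0 0;0 0 0 0 0 0;0 0 0 0 0 0;0 0 0 0 0 0;0 0 0 0 0 0", "hand": -1}}

```text
time_s: 17.08
ee_pos: [0.4641, 0.136, 0.0392]
tcp_rot: [-0.483, 3.102, -0.001]
force: [-1.8, -0.9, 8.5]
width: 0.055
grasp_force: 61.5
```

Call:
{"method": "jog_arm", "body": {"plan": "0 0 -2 0 0 0;0 0 -6 0 0 0;0 0 -10 0 0 0;0 0 -12 0 0 0;0 0 -12 0 0 0;0 0 -12 0 0 0"}}

```text
time_s: 17.82
ee_pos: [0.4629, 0.136, 0.1572]
tcp_rot: [0.484, -3.103, -0.0]
force: [-0.5, -0.1, -0.9]
width: 0.0546
grasp_force: 63.6
```

```bash
python3 go.py .43,-.03,.165,108 .573,-.3659,.14,108;python3 - <<'E'
from meas import *
snap('i')
p=ctrl.get_obs()['ee_pos']; u,v=proj('side',p).astype(int)
a=cv2.resize(cv2.imread('pics/i_side.png')[v-60:v+60,u-70:u+70],None,fx=4,fy=4,interpolation=2); cv2.imwrite('pics/crop6.png',a)
E
```

```text
now [0.4629 0.136  0.1572] yaw 107.7 q [ 0.11  0.2  -0.32  1.06 -0.   -0.2 ] w 0.0546 t 17.825
.43,-.03,.165,108 f 108.0 shift [  8.18 -14.81  -0.77] turn [ 0.  -0.1 -0.3] rows 2.7 0.0 q6 -22
.43,-.03,.165,108 f 288.0 shift [  8.18 -14.81  -0.77] turn [-1.000e-01 -0.000e+00  1.797e+02] rows 2.7 16.8 q6 158
.573,-.3659,.14,108 f 108.0 shift [  4.78 -51.16   1.72] turn [ 0.  -0.1 -0.3] rows 8.2 0.0 q6 -51
.573,-.3659,.14,108 f 288.0 shift [  4.78 -51.16   1.72] turn [-1.000e-01 -0.000e+00  1.797e+02] rows 8.2 16.8 q6 129
```

View pics/crop6.png

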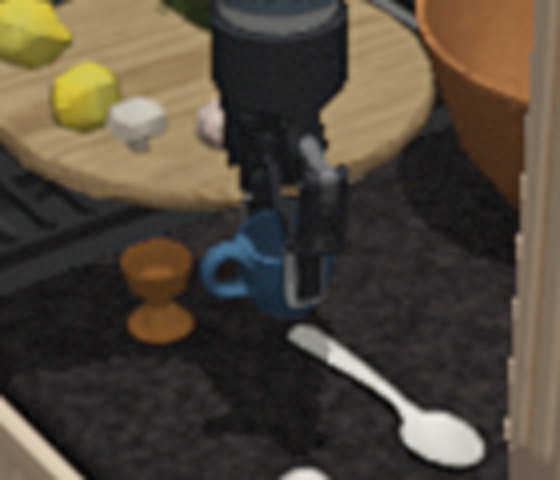

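The mug is held upright, with its handle to the left of the crop. I'm carrying it at about 0.20 m, clear of the egg.

Call:
{"method": "jog_arm", "body": {"plan": "3 -4.5 -3 0 0 0;6 -9.5 -4.5 0 0 0;8.2 -14.8 -4.5 0 0 0;7.8 -20.9 -4.5 0 0 0;7.5 -27 -4.5 0 0 0;7 -33 -4.5 0 0 0;6.4 -39 -4.5 0 0 0;5.7 -45 -4.5 0 0 0"}}

```text
time_s: 18.92
ee_pos: [0.5463, -0.3119, 0.2018]
tcp_rot: [0.483, -3.103, -0.002]
force: [0.4, 0.4, -0.4]
width: 0.055
grasp_force: 64.0
```

Call:
{"method": "jog_arm", "body": {"plan": "-0.9 -6.1 0 0 0 0;-0.9 -6.1 4 0 0 0;-0.9 -6.1 6 0 0 0;-0.9 -6.1 6 0 0 0;-0.9 -6.1 6 0 0 0"}}

```text
time_s: 19.55
ee_pos: [0.5734, -0.3653, 0.1436]
tcp_rot: [-0.484, 3.104, -0.0]
force: [-0.2, 0.3, -1.0]
width: 0.0548
grasp_force: 64.1
```

```bash
python3 go.py .573,-.3659,.057,108
```

```text
now [ 0.5734 -0.3653  0.1436] yaw 107.7 q [-0.69  0.52  0.16  1.2   0.   -1.  ] w 0.0548 t 19.55
.573,-.3659,.057,108 f 108.0 shift [ 0.06 -0.04  8.66] turn [-0.   0.  -0.3] rows 1.4 0.0 q6 -51
.573,-.3659,.057,108 f 288.0 shift [ 0.06 -0.04  8.66] turn [  0.    0.  179.7] rows 1.4 16.8 q6 129
```

Call:
{"method": "jog_arm", "body": {"plan": "0 0 4 0 0 0;0 0 7 0 0 0;0 0 8.3 0 0 0;0 0 8.6 0 0 0;0 0 8.7 0 0 0;0 0 8.7 0 0 0"}}

```text
time_s: 20.3
ee_pos: [0.5736, -0.3657, 0.0572]
tcp_rot: [-0.484, 3.103, -0.002]
force: [-0.2, 0.3, -0.5]
width: 0.0549
grasp_force: 64.1
```

Call:
{"method": "jog_arm", "body": {"plan": "0 0 0.1 0 0 0;0 0 0.2 0 0 0;0 0 0.2 0 0 0"}}

```text
time_s: 20.68
ee_pos: [0.5733, -0.3654, 0.0544]
tcp_rot: [-0.484, 3.104, -0.001]
force: [0.7, 0.4, 1.4]
width: 0.0546
grasp_force: 64.3
```

Call:
{"method": "jog_arm", "body": {"plan": "0 0 0.1 0 0 0;0 0 0.1 0 0 0;0 0 0.1 0 0 0;0 0 0.1 0 0 0;0 0 0.1 0 0 0", "hand": 1}}

```text
time_s: 21.3
ee_pos: [0.5731, -0.3653, 0.053]
tcp_rot: [0.484, -3.104, 0.0]
force: [0.6, 0.0, 0.4]
width: 0.0855
grasp_force: 0.0
```

Call:
{"method": "jog_arm", "body": {"plan": "0 0 -2 0 0 0;0 0 -6 0 0 0;0 0 -10 0 0 0;0 0 -12 0 0 0;0 0 -12 0 0 0"}}

```text
time_s: 21.92
ee_pos: [0.5737, -0.3657, 0.1748]
tcp_rot: [-0.484, 3.102, -0.004]
force: [1.4, 0.4, -1.3]
width: 0.0852
grasp_force: 0.0
```

```bash
python3 go.py .3985,-.267,.12,3.4
```

```text
now [ 0.5737 -0.3657  0.1748] yaw 107.7 q [-0.69  0.51  0.21  1.27 -0.   -1.  ] w 0.0852 t 21.925
.3985,-.267,.12,3.4 f 3.4 shift [13.69 14.75  5.41] turn [ -0.    0.2 104.3] rows 3.3 9.7 q6 53
.3985,-.267,.12,3.4 f 183.4 shift [13.69 14.75  5.41] turn [ -0.2  -0.  -75.7] rows 3.3 7.1 q6 -127
```

Call:
{"method": "jog_arm", "body": {"plan": "3 3 0 0 0 10.5;6 6 0 0 0 21;9 9 0 0 0 31.5;12 12 0 0 0 42;13.7 14.7 0 0 0 52.5;13.7 14.7 2 0 0 63;13.7 14.7 4 0 0 73.5;13.7 14.7 5.4 0 0 84"}}

```text
time_s: 22.92
ee_pos: [0.3971, -0.2662, 0.1171]
tcp_rot: [-1.724, -2.623, -0.001]
force: [-0.1, 0.7, 0.3]
width: 0.0858
grasp_force: 0.0
```

Call:
{"method": "jog_arm", "body": {"plan": "0 0 0 0 0 10.5;0 0 0 0 0 20.3;0 0 0 0 0 20.3;0 0 0 0 0 20.3", "hand": 0}}

```text
time_s: 23.42
ee_pos: [0.3977, -0.2667, 0.1185]
tcp_rot: [-2.149, -2.29, -0.0]
force: [-0.1, 0.3, -0.4]
width: 0.0427
grasp_force: 0.0
```

```bash
python3 go.py .3985,-.267,.025,3.4; python3 - <<'E'
from meas import *
snap('j')
a=cv2.resize(cv2.imread('pics/j_side.png')[200:400,190:390],None,fx=2.2,fy=2.2,interpolation=2)
t=cv2.resize(cv2.imread('pics/j_top.png')[120:270,260:430],None,fx=2.2,fy=2.2,interpolation=2); c=np.zeros((440,815,3),np.uint8)[:,:800]; c[:,:440]=a; c[:330,441:800]=t[:,:359]
cv2.imwrite('pics/crop7.png',c)
for n in('top','side'):
    im,d=load('j',n); C=cloud(n,d); b=0.002 if n=='top' else -.002
    m=(d>0)&(np.hypot(C[...,0]-.573,C[...,1]+.366)<.035)&(C[...,2]>.053+b)&(C[...,2]<.08)
    P=C[m][:,:2]*1000; c,rr=cv2.minEnclosingCircle(P.astype(np.float32)); print(n,len(P),np.round(c,1),2*rr,'mid',((P.min(0)+P.max(0))/2).round(1),np.ptp(P,0).round(1))
E
```

```text
now [ 0.3977 -0.2667  0.1185] yaw 3.6 q [-0.77  0.22 -0.39  0.96  0.    0.74] w 0.0427 t 23.425
.3985,-.267,.025,3.4 f 3.4 shift [-0.04  0.09  9.35] turn [-0.  -0.   0.2] rows 1.5 0.0 q6 53
.3985,-.267,.025,3.4 f 183.4 shift [-0.04  0.09  9.35] turn [ 1.000e-01 -1.000e-01 -1.798e+02] rows 1.5 16.8 q6 -127
top 112 [ 574.8 -363.4] 59.40388488769531 mid [ 575.3 -363.1] [55.2 57.9]
side 428 [ 570.7 -365.7] 64.97708129882812 mid [ 570.8 -365.1] [64.7 58.4]
```

View pics/crop7.png

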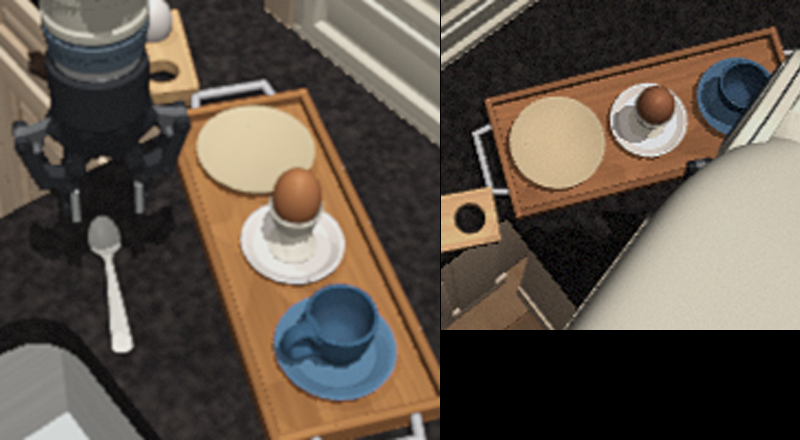

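Mug is upright and centred on the saucer (side crop (335,340)). The gripper is above the teaspoon (side crop (105,235)), half open.

Call:
{"method": "jog_arm", "body": {"plan": "0 0.1 4 0 0 0;0 0.1 7.5 0 0 0;0 0.1 9 0 0 0;0 0.1 9.3 0 0 0;0 0.1 9.3 0 0 0;0 0.1 9.3 0 0 0"}}

```text
time_s: 24.28
ee_pos: [0.3993, -0.2673, 0.0268]
tcp_rot: [2.153, 2.286, 0.0]
force: [0.0, 0.3, -0.2]
width: 0.0431
grasp_force: 0.0
```

Call:
{"method": "jog_arm", "body": {"plan": "0 0 0 0 0 0;0 0 0 0 0 0;0 0 0 0 0 0;0 0 0 0 0 0", "hand": -1}}

```text
time_s: 24.78
ee_pos: [0.3989, -0.2673, 0.0283]
tcp_rot: [2.153, 2.285, -0.001]
force: [-8.9, 3.1, 30.1]
width: 0.0155
grasp_force: 58.3
```

Call:
{"method": "jog_arm", "body": {"plan": "0 0 -0.2 0 0 0;0 0 -0.3 0 0 0;0 0 -0.3 0 0 0"}}

```text
time_s: 25.15
ee_pos: [0.4028, -0.2697, 0.0339]
tcp_rot: [2.145, 2.278, 0.003]
force: [2.3, 2.7, 45.1]
width: -0.0003
grasp_force: 22.3
```

Call:
{"method": "jog_arm", "body": {"plan": "0 0 -2 0 0 0;0 0 -6 0 0 0;0 0 -9 0 0 0;0 0 -9 0 0 0"}}

```text
time_s: 25.65
ee_pos: [0.3998, -0.2678, 0.1214]
tcp_rot: [2.151, 2.283, -0.0]
force: [0.0, 0.4, -0.7]
width: 0.0001
grasp_force: 0.0
```

```bash
python3 - <<'E'
from meas import *
snap('k'); o=ctrl.get_obs(); print(o['force'],o['width'],o['ee_pos'])
a=cv2.resize(cv2.imread('pics/k_side.png')[220:380,170:330],None,fx=3.5,fy=3.5,interpolation=2)
cv2.imwrite('pics/crop8.png',a)
E
```

```text
[-0.19219276  0.40631872  0.55170527] 0.00017300881277516178 [ 0.39881257 -0.26685058  0.11900071]
```

View pics/crop8.png

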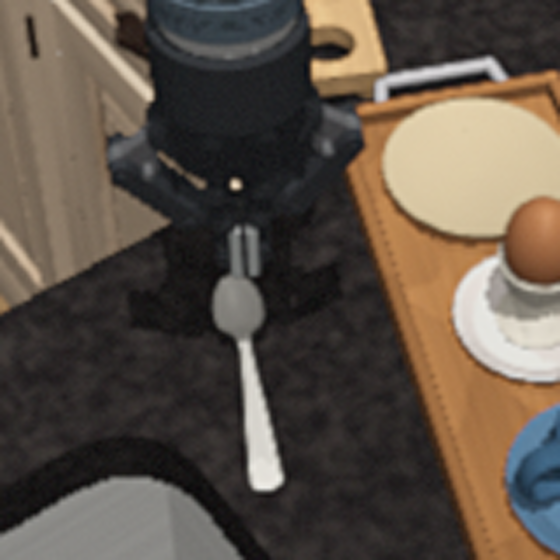

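The crop shows the spoon lying where it was (bowl (238,305), handle end (265,485)) and the gripper shut above it, so the pads slid off the spoon. I'll check the spoon's pose and then pinch lower.

```bash
python3 - <<'E'
from meas import *
for tag in 'ak':
  n='side'; im,d=load(tag,n); C=cloud(n,d)
  m=(im.min(-1)>90)&(im.max(-1)-im.min(-1)<40)&(d>0)&(np.hypot(C[...,0]-.398,C[...,1]+.267)<.085)&(C[...,2]<.03)&(C[...,2]>-.02)
  b=blob(m,240,325); v,u=np.nonzero(b); Q=np.array([ray(n,a,c,.005)[:2] for a,c in zip(u,v)])
  i=Q[:,1].argsort(); e0,e1=Q[i[:8]].mean(0),Q[i[-20:]].mean(0); print(tag,'spoon ends',e0.round(4),e1.round(4),Q[:,1].min(),Q[:,1].max(),'mid',Q[np.abs(Q[:,1]+.267)<.006].mean(0))
  for y in np.arange(-.335,-.195,.01):
    q=b&(abs(C[...,1]-y)<.005); print(round(y,3),'x',C[q][:,0].min().round(3),C[q][:,0].max().round(3),'z',np.percentile(C[q][:,2],[10,50,90]).round(4)) if tag=='a' and q.sum() else 0
E
python3 go.py .3985,-.267,.0235,3.4
```

```text
a spoon ends [ 0.4005 -0.3399] [ 0.3931 -0.1991] -0.34068067970256466 -0.1963698226107342 mid [ 0.39834687 -0.26642216]
-0.335 x 0.394 0.409 z [-0.0026 -0.0005  0.0015]
-0.325 x 0.393 0.411 z [-0.0023  0.0002  0.0026]
-0.315 x 0.394 0.41 z [-0.0018  0.0021  0.0038]
-0.305 x 0.394 0.409 z [-0.003   0.0038  0.0067]
-0.295 x 0.393 0.407 z [-0.0004  0.0062  0.0085]
-0.285 x 0.394 0.406 z [-0.0028  0.007   0.0096]
-0.275 x 0.395 0.405 z [-0.0034  0.0089  0.0101]
-0.265 x 0.394 0.403 z [-0.0024  0.0091  0.0118]
-0.255 x 0.394 0.402 z [-0.0023  0.0079  0.0102]
-0.245 x 0.392 0.402 z [-0.003   0.0065  0.0081]
-0.235 x 0.382 0.406 z [-0.0016  0.0025  0.0048]
-0.225 x 0.381 0.408 z [-0.003  -0.0001  0.0033]
-0.215 x 0.381 0.409 z [-0.0027  0.0001  0.0032]
-0.205 x 0.382 0.408 z [-0.0019  0.0021  0.0055]
-0.195 x 0.384 0.404 z [-0.0031 -0.0019  0.0046]
k spoon ends [ 0.4025 -0.3399] [ 0.3947 -0.2031] -0.34068067970256466 -0.19895007165581413 mid [ 0.39932197 -0.26683636]
now [ 0.3988 -0.2669  0.119 ] yaw 3.4 q [-0.76  0.22 -0.39  0.96 -0.    0.75] w 0.0002 t 25.75
.3985,-.267,.0235,3.4 f 3.4 shift [-0.01 -0.03  9.55] turn [0. 0. 0.] rows 1.5 0.0 q6 53
.3985,-.267,.0235,3.4 f 183.4 shift [-0.01 -0.03  9.55] turn [  -0.    0. -180.] rows 1.5 16.8 q6 -127
```

Call:
{"method": "jog_arm", "body": {"plan": "0 0 4 0 0 0;0 0 7.5 0 0 0;0 0 9 0 0 0;0 0 9.4 0 0 0;0 0 9.4 0 0 0;0 0 9.4 0 0 0", "hand": -0.1}}

```text
time_s: 26.5
ee_pos: [0.3992, -0.2672, 0.0256]
tcp_rot: [2.154, 2.286, -0.0]
force: [0.9, -0.0, -0.7]
width: 0.0386
grasp_force: 0.0
```

Call:
{"method": "jog_arm", "body": {"plan": "0 0 0.1 0 0 0;0 0 0.2 0 0 0;0 0 0.2 0 0 0"}}

```text
time_s: 26.88
ee_pos: [0.3989, -0.267, 0.0232]
tcp_rot: [2.154, 2.287, -0.0]
force: [0.0, -0.1, -0.1]
width: 0.0382
grasp_force: 0.0
```

Call:
{"method": "jog_arm", "body": {"plan": "0 0 0 0 0 0;0 0 0 0 0 0;0 0 0.1 0 0 0;0 0 0.1 0 0 0", "hand": -0.36}}

```text
time_s: 27.38
ee_pos: [0.3988, -0.2668, 0.022]
tcp_rot: [-2.154, -2.287, -0.0]
force: [-0.3, 0.3, 0.2]
width: 0.0278
grasp_force: 0.0
```

Call:
{"method": "jog_arm", "body": {"plan": "0 0 0.1 0 0 0;0 0 0.1 0 0 0"}}

```text
time_s: 27.62
ee_pos: [0.3989, -0.2669, 0.0218]
tcp_rot: [2.154, 2.286, -0.0]
force: [-1.4, 2.1, 12.5]
width: 0.0275
grasp_force: 5.8
```

Call:
{"method": "jog_arm", "body": {"plan": "0 0 0 0 0 0;0 0 0 0 0 0;0 0 0 0 0 0", "hand": -1}}

```text
time_s: 28.0
ee_pos: [0.3994, -0.2674, 0.0223]
tcp_rot: [2.153, 2.285, -0.0]
force: [-1.9, 3.3, 17.4]
width: 0.0193
grasp_force: 60.1
```

Call:
{"method": "jog_arm", "body": {"plan": "0 0 0 0 0 0;0 0 -0.1 0 0 0;0 0 -0.3 0 0 0;0 0 -0.6 0 0 0;0 0 -1 0 0 0"}}

```text
time_s: 28.62
ee_pos: [0.3989, -0.2669, 0.0311]
tcp_rot: [-2.154, -2.286, -0.0]
force: [0.8, -0.1, -0.5]
width: 0.0193
grasp_force: 58.6
```

Call:
{"method": "jog_arm", "body": {"plan": "0 0 -3 0 0 0;0 0 -6 0 0 0;0 0 -9 0 0 0;0 0 -11 0 0 0;0 0 -11 0 0 0;0 0 -11 0 0 0"}}

```text
time_s: 29.38
ee_pos: [0.3986, -0.2667, 0.1404]
tcp_rot: [-2.154, -2.286, -0.0]
force: [0.8, 0.1, -0.7]
width: 0.0192
grasp_force: 58.7
```

```bash
python3 go.py .546,-.1435,.14,97; python3 - <<'E'
from meas import *
snap('l')
a=cv2.resize(cv2.imread('pics/l_side.png')[180:340,170:330],None,fx=3.5,fy=3.5,interpolation=2)
cv2.imwrite('pics/crop9.png',a)
E
```

```text
now [ 0.3986 -0.2667  0.1404] yaw 3.4 q [-0.76  0.2  -0.35  1.02  0.    0.75] w 0.0192 t 29.375
.546,-.1435,.14,97 f 97.0 shift [11.42 15.44  0.04] turn [  0.   -0.1 -93.6] rows 3.1 8.7 q6 -22
.546,-.1435,.14,97 f 277.0 shift [11.42 15.44  0.04] turn [-0.1 -0.  86.4] rows 3.1 8.1 q6 158
```

View pics/crop9.png

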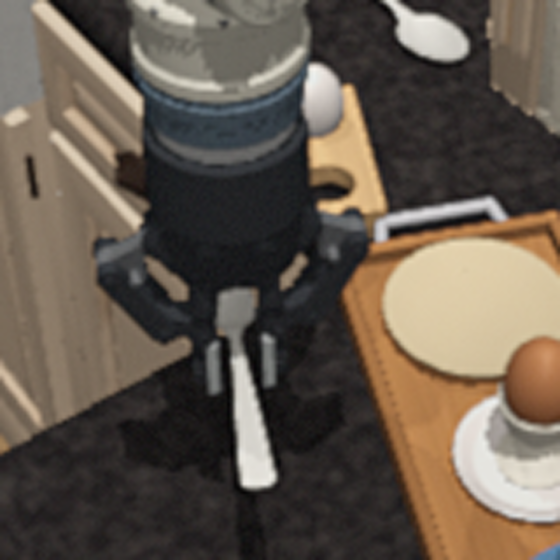

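Teaspoon is held level at its middle (crop (240,360)). Next I turn and carry it to the rest, raised to clear the egg.

Call:
{"method": "jog_arm", "body": {"plan": "0 0 -3 0 0 -10;1 2 -4 0 0 -20;3 4.5 -4 0 0 -30;5 7 -4 0 0 -40;7 9.5 -4 0 0 -50;9 12 -4 0 0 -60;11 14.5 -4 0 0 -70;11.4 15.4 -4 0 0 -80"}}

```text
time_s: 30.48
ee_pos: [0.5466, -0.1425, 0.1799]
tcp_rot: [-0.169, -3.136, -0.001]
force: [-1.1, -1.1, 0.2]
width: 0.0198
grasp_force: 58.7
```

Call:
{"method": "jog_arm", "body": {"plan": "0 0 0 0 0 -10;0 0 1 0 0 -13.6;0 0 3 0 0 -13.6;0 0 4 0 0 -13.6;0 0 4 0 0 -13.6;0 0 4 0 0 -13.6"}}

```text
time_s: 31.22
ee_pos: [0.5461, -0.1441, 0.1414]
tcp_rot: [-0.192, 3.135, -0.0]
force: [0.1, 0.0, -0.7]
width: 0.0193
grasp_force: 58.7
```

```bash
python3 go.py .546,-.1435,.055,97; python3 - <<'E'
from meas import *
snap('m')
a=cv2.resize(cv2.imread('pics/m_side.png')[170:350,210:400],None,fx=2.7,fy=2.7,interpolation=2)
t=cv2.resize(cv2.imread('pics/m_top.png')[130:270,250:350],None,fx=2.8,fy=2.8,interpolation=2); c=np.zeros((486,800,3),np.uint8); c[:,:513]=a; c[:392,514:794]=t
cv2.imwrite('pics/crop10.png',c)
E
```

```text
now [ 0.5461 -0.1441  0.1414] yaw 97.0 q [-0.41  0.34 -0.16  1.08 -0.   -0.53] w 0.0193 t 31.225
.546,-.1435,.055,97 f 97.0 shift [0.   0.06 8.64] turn [-0.  0.  0.] rows 1.4 0.0 q6 -22
.546,-.1435,.055,97 f 277.0 shift [0.   0.06 8.64] turn [  -0.   -0. -180.] rows 1.4 16.8 q6 158
```

View pics/crop10.png

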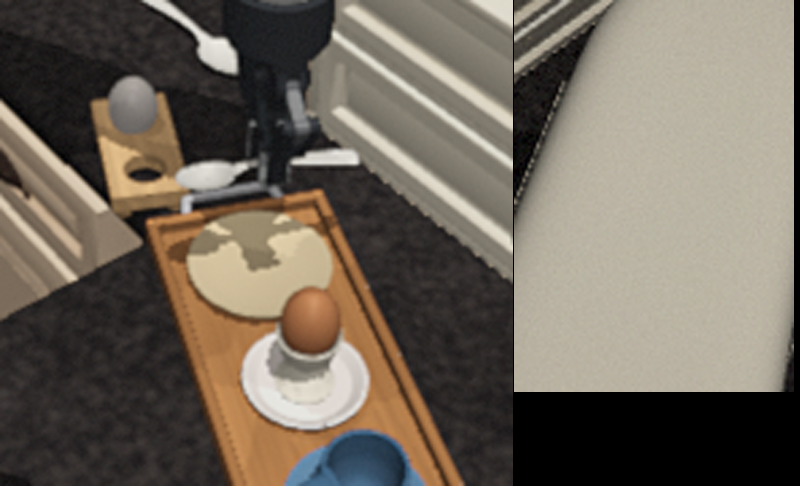

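The spoon is level above the rest (side crop bowl (210,175), handle end (330,158)). It lies across the tray, over the dish centre.

Call:
{"method": "jog_arm", "body": {"plan": "0 0.1 4 0 0 0;0 0.1 7.5 0 0 0;0 0.1 8.8 0 0 0;0 0.1 9.1 0 0 0;0 0.1 9.1 0 0 0;0 0.1 9.1 0 0 0"}}

```text
time_s: 32.08
ee_pos: [0.5464, -0.1432, 0.0512]
tcp_rot: [-0.192, 3.134, -0.001]
force: [0.8, -0.1, -0.0]
width: 0.0193
grasp_force: 58.7
```

Call:
{"method": "jog_arm", "body": {"plan": "0 0 0.1 0 0 0;0 0 0.2 0 0 0;0 0 0.2 0 0 0"}}

```text
time_s: 32.45
ee_pos: [0.5457, -0.1429, 0.048]
tcp_rot: [0.192, -3.136, -0.0]
force: [0.5, 0.3, -0.3]
width: 0.0197
grasp_force: 58.7
```

Call:
{"method": "jog_arm", "body": {"plan": "0 0 0.1 0 0 0;0 0 0.2 0 0 0;0 0 0.2 0 0 0;0 0 0.2 0 0 0"}}

```text
time_s: 32.95
ee_pos: [0.5458, -0.143, 0.0463]
tcp_rot: [-0.192, 3.136, -0.0]
force: [-1.1, -0.2, 4.0]
width: 0.0191
grasp_force: 59.0
```

Call:
{"method": "jog_arm", "body": {"plan": "0 0 0 0 0 0;0 0 0 0 0 0;0 0 0 0 0 0;0 0 0 0 0 0", "hand": 0}}

```text
time_s: 33.45
ee_pos: [0.5457, -0.1429, 0.046]
tcp_rot: [0.192, -3.136, -0.0]
force: [0.3, 0.4, 0.5]
width: 0.0426
grasp_force: 0.0
```

Call:
{"method": "jog_arm", "body": {"plan": "0 0 -1 0 0 0;0 0 -4 0 0 0;0 0 -8 0 0 0;0 0 -12 0 0 0;0 0 -15 0 0 0"}}

```text
time_s: 34.08
ee_pos: [0.5459, -0.143, 0.1987]
tcp_rot: [-0.192, 3.134, -0.002]
force: [-0.2, -0.2, 0.2]
width: 0.0427
grasp_force: 0.0
```

Call:
{"method": "jog_arm", "body": {"plan": "5 0 0 0 0 0;10 0 0 0 0 0;14 0 0 0 0 0;14 4 0 0 0 0;14 9 0 0 0 0;14 15 0 0 0 0;14 21 0 0 0 0"}}

```text
time_s: 34.95
ee_pos: [0.3807, 0.0498, 0.197]
tcp_rot: [-0.19, 3.134, -0.0]
force: [1.1, 0.1, 0.6]
width: 0.0425
grasp_force: 0.0
```

```bash
python3 - <<'E'
from meas import *
snap('n')
a=cv2.resize(cv2.imread('pics/n_side.png')[130:400,200:400],None,fx=2.1,fy=2.1,interpolation=2)[:567]
t=cv2.resize(cv2.imread('pics/n_top.png')[120:280,130:430],(380,203),interpolation=2); c=np.zeros((567,800,3),np.uint8); c[:,:420]=a; c[:203,420:800]=t
cv2.imwrite('pics/crop11.png',c); print(ctrl.get_obs()['ee_pos'])
E
```

```text
[0.37957688 0.05302243 0.19693415]
```

View pics/crop11.png

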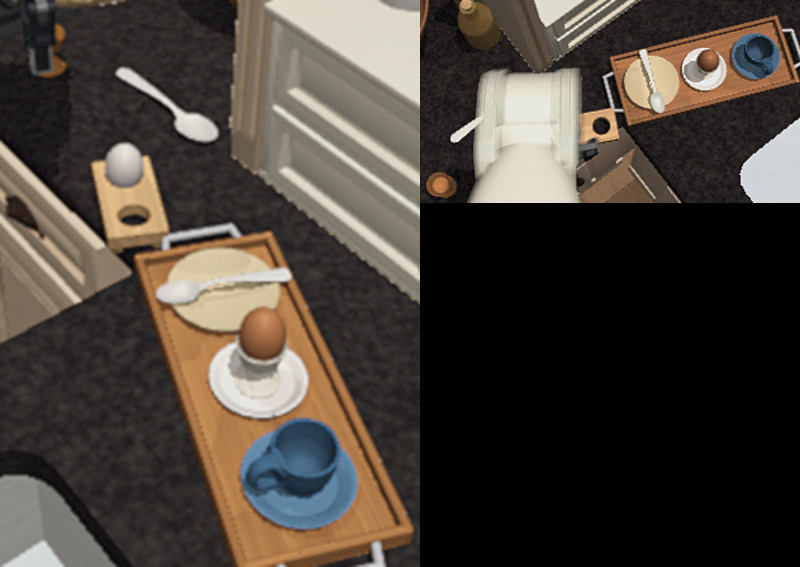

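The side crop shows the spoon across the middle of the rest, the egg upright in its cup on the plate, and the mug on the saucer. The white egg, terracotta cup and big spoon are unmoved and the arm is clear of everything.

```bash
python3 -c "
from workcell import ctrl
print(ctrl.sign_off())"
```

```text
the job is handed in; nothing more can be done
None
```

The breakfast tray is laid as asked and handed in at about 35 s; on the first try at the teaspoon the gripper slipped off while pressing on it with up to 45 N, but the spoon was barely moved and the second try held.

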